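Run the buffer plugs home along a door-jamb strip

TASK

On the locksmith's bench, run the closed fingertips once along the row of five black buffer plugs in the door-jamb strip, starting at the end by the red stop, and press each plug gently and fully home in turn. Keep the fingertips low over the row until the last plug is home. Do not lift or shove the jamb, and leave the padlock, lock cylinder, oil bottle and screwdriver alone.

Things in the scene. Friction and masses are not known exactly. Their poses are not given: they have to be found in the camera images.
- jamb: loose wooden door-jamb offcut lying flat on the bench, 60 mm wide (its x), 300 mm long (its y), with a bright metal strip along the middle of its top; about 0.5 kg; origin under its centre, at bench height; z up; the strip's upper face is 31 mm above the origin. Five black domed buffer plugs stand in a row along the strip, at y = -100, -50, 0, +50, +100 mm (plug 0 to plug 4), x = 0
- stop_red: red painted block fixed to the bench against one end of the jamb (with 3 mm gap), 50 x 30 x 26 mm; origin under its centre, 168 mm from the jamb's; it can be at either end (y = -168 or +168 mm in the jamb's frame)
- stop_blue: the same block in blue, fixed at the other end (it keeps the jamb from sliding lengthwise)
- cap0 (a joint): how far plug 0 is pushed in, m: 0 = dome's underside 4 mm above the strip, 0.004 = fully home (dome resting on the strip); starts between 0 and 0.0005; stiff fit: it moves under about 3 N from above and stays where it is pushed
- cap0_top (a point): top of plug 0's black dome (28 mm across, 6 mm high, its flanks sloping about 30 degrees up to a flat 6 mm top); 41 mm above the bench when fully out, 37 mm when fully home. A fingertip sliding along the row a little over 37 mm above the bench rides up the flank and pushes the plug down
- cap1 (a joint): how far plug 1 is pushed in, m: 0 = dome's underside 4 mm above the strip, 0.004 = fully home (dome resting on the strip); starts between 0 and 0.0005; stiff fit: it moves under about 3 N from above and stays where it is pushed
- cap1_top (a point): top of plug 1's black dome (28 mm across, 6 mm high, its flanks sloping about 30 degrees up to a flat 6 mm top); 41 mm above the bench when fully out, 37 mm when fully home. A fingertip sliding along the row a little over 37 mm above the bench rides up the flank and pushes the plug down
- cap2 (a joint): how far plug 2 is pushed in, m: 0 = dome's underside 4 mm above the strip, 0.004 = fully home (dome resting on the strip); starts between 0 and 0.0005; stiff fit: it moves under about 3 N from above and stays where it is pushed
- cap2_top (a point): top of plug 2's black dome (28 mm across, 6 mm high, its flanks sloping about 30 degrees up to a flat 6 mm top); 41 mm above the bench when fully out, 37 mm when fully home. A fingertip sliding along the row a little over 37 mm above the bench rides up the flank and pushes the plug down
- cap3 (a joint): how far plug 3 is pushed in, m: 0 = dome's underside 4 mm above the strip, 0.004 = fully home (dome resting on the strip); starts between 0 and 0.0005; stiff fit: it moves under about 3 N from above and stays where it is pushed
- cap3_top (a point): top of plug 3's black dome (28 mm across, 6 mm high, its flanks sloping about 30 degrees up to a flat 6 mm top); 41 mm above the bench when fully out, 37 mm when fully home. A fingertip sliding along the row a little over 37 mm above the bench rides up the flank and pushes the plug down
- cap4 (a joint): how far plug 4 is pushed in, m: 0 = dome's underside 4 mm above the strip, 0.004 = fully home (dome resting on the strip); starts between 0 and 0.0005; stiff fit: it moves under about 3 N from above and stays where it is pushed
- cap4_top (a point): top of plug 4's black dome (28 mm across, 6 mm high, its flanks sloping about 30 degrees up to a flat 6 mm top); 41 mm above the bench when fully out, 37 mm when fully home. A fingertip sliding along the row a little over 37 mm above the bench rides up the flank and pushes the plug down
- padlock: brass padlock, standing, 22 x 45 x 38 mm body with a steel shackle to 64 mm height; origin under its centre; leave alone
- cylinder: steel lock cylinder standing on its 38 mm flange, 32 mm high; origin under its centre; leave alone
- oil: amber oil bottle with red cap, 36 mm across, 85 mm high; origin under its centre; leave alone
- driver: screwdriver with yellow handle lying on the bench, 190 mm long, about 30 mm high at most; origin under the middle of its length; leave alone
Not all that is in view belongs to the job. What is meant by the stop_red is not purple or turquoise, and is the larger of those in its own colour.

How it is judged:
By the outcome, as a careful person would: the job done as asked, in the order asked, and still so for the second after the job is handed in, with the robot touching nothing.
It also fails if it takes over 45 s, if anything falls off the work surface, if the arm or the gripper's body presses on something with over 40 N, if the wrist force passes 120 N, or if a joint passes its speed limit or range.

ROBOT

A 6-joint arm with a two-finger parallel gripper is mounted at the origin on the work surface. World frame = base frame: x ahead of the robot, y to its left, z up, the work surface at z = 0. Lengths are in m, angles in rad, forces in N, time in s.
With the tool pointing down it reaches from about 0.375 to 0.75 m from the base axis. Payload 9 kg.
Tool frame: the origin (TCP) lies between the finger pads, 19 mm behind the fingertips; this is the grasp point; z points along the fingers, y is the line along which they close (so a half turn about z gives the same grasp; the last joint's range is limited). The gripper opens to 85 mm and grips with 20 to 120 N. Pads are 22 mm wide; open, the fingers measure 114 mm over their backs; the gripper's body (76 mm by 85 mm) begins 54 mm behind the grasp point. The pads swing forward as they close: fully open they stand 13 mm farther back than shut.
Start: joints at [-1.48, 0.104, 0.097, 1.564, 0, 1.353], TCP at [0.182, -0.572, 0.25] pointing down, gripper open.
Joint ranges: [-2.99, 2.99], [-0.84, 1.86], [-1.1, 1.16], [-1.84, 2.11], [-1.51, 1.56], [-3.14, 3.14]. Speed limits (rad/s): [2.22, 2.22, 2.57, 3.14, 3.14, 3.14].

INTERFACE

Orientations are given as a 3x3 rotation matrix whose columns are the frame's x, y, z axes.
In Python, from workcell import telemetry, cams, job_done gives the robot as it stands. The module is installed in compiled form; this text tells all that it offers.
- The arm moves only by the shell command python3 -m creep 'ROWS'. ROWS is JSON, a list of rows, each an object of numbers: "x", "y", "z": the shift along the tool's x, y, z normalised to -1 to 1, where 1 is 0.25 m; "roll": the turn about the tool's z normalised to -1 to 1, where 1 is 60 degrees; "jaw": the closure, from 0 (fully open) to 1 (shut). A call has 1 to 20 rows; each row is the pose to reach, as a shift and turn from the pose commanded when the call began, along the tool's axes at that moment; what a row does not reach only later rows make up. A row lasts 1/12 s, in which the tool goes at most 41.7 mm and 7.16 degrees, less where a joint would pass 70% of its speed; a pose out of reach is approached as far as the arm can. A call with a number of a shift or a turn outside -1 to 1 is refused whole. A call with a gripper value outside its range is refused whole. The fingers move at their own pace and stop on an object; the grip force is fixed at half the most. Time passes only in rows, so rows that repeat a pose let the fingers close. It gives the time, the measured TCP pose, the force, the opening and the grip force at its end, in the units of the state.
- telemetry.read_state(): the state, without advancing time (a new reading comes with each control period).
- cams.read_camera(name): name is "scene" or "top"; returns a dict with "color" (420x560x3 uint8, red, green, blue), "intrinsics" (3x3 intrinsics, pixels), "k1" (the pictures are not rectified: a ray, as slopes to the right and down, at radius r is drawn at 1 + k1 r^2 times it, then the intrinsics apply), "pose" (4x4, takes a point from camera to world coordinates). Camera axes: x right, y up, looking along -z (the intrinsics and any distortion apply to the point x, -y, -z); pixel columns grow to the right and rows downward; lengths in m; the calibration is good to about 2 mm. A picture is of the moment at which its call begins. There is no depth.
- job_done(): hands the job in; it is judged then, once.
The state is a dict: "time": time; "qpos": joint angles; "joint_vel": joint speeds; "effort": joint torques, N m; "eef_pos": TCP position; "eef_rot": TCP orientation; "force": force on the tool from outside, world axes, zero at the start; "wrist_torque": the same for the moment, N m; "gripper_width": finger opening in m; "finger_force": force on a finger pad.
Only numpy, scipy, OpenCV 4.12 (cv2) and the standard library are available. Lean on these libraries where they do the work, as an engineer would, in place of code of your own. Each camera call takes 0.05 s, during which the arm holds its last target. There are 200 camera calls.

## Working session

There is one attempt and no reset: what is moved stays moved. The work goes in short steps, Python scripts to look and compute and a shell command to move; the robot and the scene stay as the last step left them, time stands still between calls to the robot, and variables do not carry over. Pictures are saved under pics/ and viewed, at most 10 in all, crops included, and the job is handed in when it is done.

```bash
mkdir -p pics; python3 - <<'E'
from workcell import telemetry, cams
import cv2, numpy as np
for n in("scene","top"):
    c=cams.read_camera(n); cv2.imwrite(f"pics/{n}0.png",c["color"][:,:,::-1]); print(n,c["intrinsics"].tolist(),c["k1"],np.round(c["pose"],4).tolist())
print(telemetry.read_state())
E
```

```text
scene [[394.0857361225368, 0.0, 284.7610487285294], [0.0, 394.0857361225368, 208.77693834067003], [0.0, 0.0, 1.0]] -0.061098406617552115 [[0.4173, -0.635, 0.6501, 1.0014], [0.9087, 0.2976, -0.2926, -0.2041], [-0.0077, 0.7129, 0.7013, 0.5227], [0.0, 0.0, 0.0, 1.0]]
top [[413.78608764304124, 0.0, 273.5997756516557], [0.0, 413.78608764304124, 209.70193122498023], [0.0, 0.0, 1.0]] -0.12066595192859193 [[-0.0184, 0.9985, -0.0525, 0.526], [-0.9997, -0.0175, 0.0162, 0.0254], [0.0152, 0.0528, 0.9985, 0.837], [0.0, 0.0, 0.0, 1.0]]
{'time': 0.1, 'qpos': array([-1.47970735e+00,  1.04641973e-01,  9.65485984e-02,  1.56390701e+00,
        6.45377263e-06,  1.35311482e+00]), 'joint_vel': array([-0.0008446 , -0.00086649,  0.00232217,  0.00101239, -0.00091585,
        0.00129724]), 'effort': array([ 7.13777816e-03, -5.58202672e+01,  5.04723179e+01,  1.30292014e-02,
       -1.60445793e-04,  1.10156993e-06]), 'eef_pos': array([ 0.182328  , -0.5713338 ,  0.24929954]), 'eef_rot': array([[ 9.52707940e-01,  3.03887430e-01, -1.03097310e-04],
       [ 3.03887331e-01, -9.52707222e-01,  1.19964808e-03],
       [ 2.66336420e-04, -1.17424422e-03, -9.99999275e-01]]), 'force': array([ 0.30686795, -0.12429888,  0.0441058 ]), 'wrist_torque': array([-0.01175704,  0.01322349, -0.0427896 ]), 'finger_force': 0.0, 'gripper_width': 0.08531708568888742}
```

View pics/scene0.png

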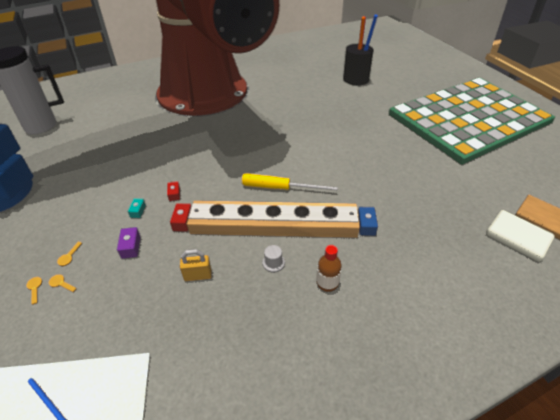

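View pics/top0.png

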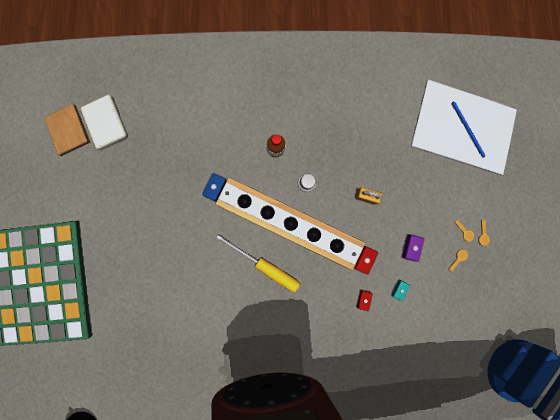

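The red candidates in the top view are the block at (367,260), against the end of the jamb, the smaller block at (365,300), and the oil cap at (276,140). The block at (367,260) fits: it is the larger red one and lies in line with the jamb, with blue at (214,187) at the other end. Next I'll confirm that in a crop and measure the plugs from both views.

```bash
cat > h.py <<'E'
from workcell import telemetry, cams
import cv2, numpy as np
def ray(c,px):
    u=cv2.undistortPoints(np.array(px,float).reshape(-1,1,2),c["intrinsics"],np.array([c["k1"],0,0,0.]))[:,0]
    d=np.c_[u[:,0],-u[:,1],-np.ones(len(u))]@c["pose"][:3,:3].T
    return c["pose"][:3,3],d/np.linalg.norm(d,axis=1)[:,None]
def plane(c,px,z):
    o,d=ray(c,px); return o+d*((z-o[2])/d[:,2])[:,None]
def tri(a,pa,b,pb):
    oa,da=ray(a,pa); ob,db=ray(b,pb); P=[];G=[]
    for x,y in zip(da,db):
        s=np.linalg.lstsq(np.c_[x,-y],ob-oa,rcond=None)[0]
        p,q=oa+s[0]*x,ob+s[1]*y; P.append((p+q)/2);G.append(np.linalg.norm(p-q))
    return np.array(P),np.array(G)
def blobs(m,lo,hi):
    n,l,s,ce=cv2.connectedComponentsWithStats(m.astype(np.uint8))
    return [(ce[i],s[i,4]) for i in range(1,n) if lo<s[i,4]<hi]
def caps(c,roi):
    x0,y0,x1,y1=roi; m=np.zeros((420,560),bool); m[y0:y1,x0:x1]=(c["color"].max(2)<60)[y0:y1,x0:x1]
    b=sorted(blobs(m,40,400),key=lambda t:t[0][0]); return b
def color(c,k):
    h=cv2.cvtColor(c["color"],cv2.COLOR_RGB2HSV); H=h[...,0].astype(int)
    s=(h[...,1]>150)&(h[...,2]>60)
    return s&((H<5)|(H>174)) if k=="r" else s&(H>105)&(H<125)
E
python3 - <<'E'
from h import *
s,t=cams.read_camera("scene"),cams.read_camera("top")
cs=caps(s,(195,195,350,222)); ct=caps(t,(225,185,355,260))
for n,b in(("s",cs),("t",ct)): print(n,[(np.round(p,1).tolist(),int(a)) for p,a in b])
for n,c in(("s",s),("t",t)):
  for k in "rb": print(n,k,[(np.round(p,1).tolist(),int(a)) for p,a in blobs(color(c,k),40,900)])
if len(cs)==len(ct)==5:
    # scene left = red end = top right
    ps=[p for p,_ in cs]; pt=[p for p,_ in ct][::-1]
    P,G=tri(s,ps,t,pt); print(np.round(P,4),np.round(G,4)); 
    print("spacing",np.linalg.norm(np.diff(P,axis=0),axis=1)); print(np.round(plane(t,pt,.037),4)); print(np.round(plane(s,ps,.037),4))
im=t["color"][170:315,200:420,::-1]; cv2.imwrite("pics/crop.png",cv2.resize(im,None,fx=3.5,fy=3.5,interpolation=cv2.INTER_CUBIC))
E
```

```text
s [([216.8, 209.4], 84), ([244.7, 210.0], 88), ([273.0, 210.6], 87), ([301.4, 211.2], 86), ([329.8, 211.6], 87)]
t [([244.1, 200.9], 141), ([267.1, 212.1], 141), ([290.5, 223.3], 144), ([313.5, 234.5], 149), ([336.4, 245.6], 145)]
s r [([173.0, 190.9], 171), ([179.8, 217.4], 373), ([330.8, 252.0], 142)]
s b [([370.1, 33.2], 65), ([2.3, 128.1], 42), ([8.4, 163.2], 240), ([6.7, 197.2], 290), ([367.4, 217.5], 246), ([45.7, 399.7], 260)]
t r [([276.1, 139.4], 78), ([366.3, 259.9], 340), ([364.9, 300.5], 191)]
t b [([468.2, 129.1], 196), ([213.5, 186.7], 315), ([517.3, 360.3], 262), ([542.5, 376.2], 683), ([507.5, 396.3], 90)]
[[ 0.4959 -0.1091  0.0311]
 [ 0.5185 -0.0646  0.0313]
 [ 0.5411 -0.02    0.0314]
 [ 0.5639  0.0251  0.0314]
 [ 0.5865  0.0697  0.0318]] [0.0005 0.0001 0.0002 0.     0.0001]
spacing [0.04994563 0.0500783  0.05042425 0.05004436]
[[ 0.4962 -0.1079  0.037 ]
 [ 0.5185 -0.0639  0.037 ]
 [ 0.541  -0.0197  0.037 ]
 [ 0.5636  0.0251  0.037 ]
 [ 0.586   0.0694  0.037 ]]
[[ 0.5018 -0.1105  0.037 ]
 [ 0.5241 -0.0663  0.037 ]
 [ 0.5464 -0.022   0.037 ]
 [ 0.5688  0.0224  0.037 ]
 [ 0.5909  0.0669  0.037 ]]
```

View pics/crop.png

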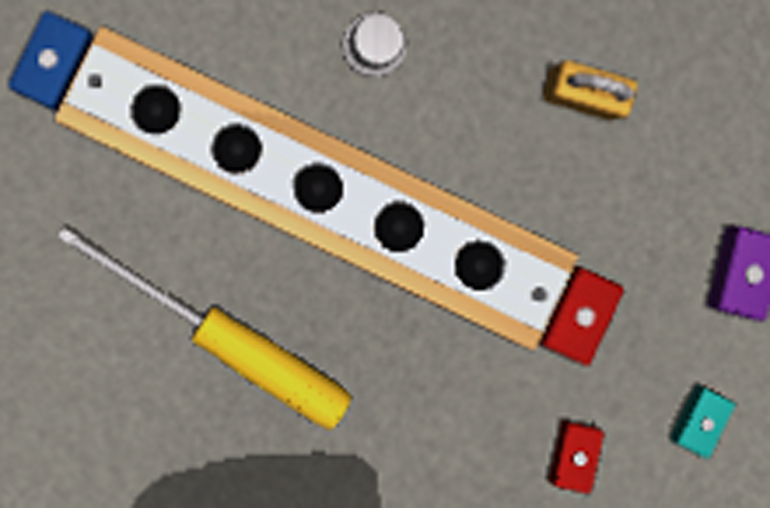

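The crop confirms it: the large red block sits against the jamb end at crop (583,315), and the smaller red one stands apart at (578,457). So the row starts at P0 ≈ (0.496, −0.109) and runs along (0.452, 0.892). The spacing measures 50 mm, as it should.

I'll travel high with the jaw shut, turning tool x onto the row direction.

```bash
python3 -m creep '[{"x":0.836,"y":-0.648,"jaw":1},{"x":0.836,"y":-0.648,"jaw":1},{"x":0.836,"y":-0.648,"jaw":1},{"x":0.836,"y":-0.648,"jaw":1},{"x":0.836,"y":-0.648,"jaw":1},{"x":0.836,"y":-0.648,"jaw":1},{"x":0.836,"y":-0.648,"jaw":1},{"x":0.836,"y":-0.648,"jaw":1},{"x":0.836,"y":-0.648,"jaw":1},{"x":0.836,"y":-0.648,"jaw":1}]'
python3 -m creep '[{"x":0.836,"y":-0.648,"roll":-0.757,"jaw":1},{"x":0.836,"y":-0.648,"roll":-0.757,"jaw":1},{"x":0.836,"y":-0.648,"roll":-0.757,"jaw":1},{"x":0.836,"y":-0.648,"roll":-0.757,"jaw":1},{"x":0.836,"y":-0.648,"roll":-0.757,"jaw":1},{"x":0.836,"y":-0.648,"roll":-0.757,"jaw":1},{"x":0.836,"y":-0.648,"roll":-0.757,"jaw":1},{"x":0.836,"y":-0.648,"roll":-0.757,"jaw":1},{"x":0.836,"y":-0.648,"roll":-0.757,"jaw":1},{"x":0.836,"y":-0.648,"roll":-0.757,"jaw":1},{"x":0.836,"y":-0.648,"roll":-0.757,"jaw":1}]'
```

```text
validation failed for argument at $[0]...
validation failed for argument at $[0]...
```

```bash
python3 -m creep '[{"x":0.836,"y":-0.648,"z":0,"roll":0,"jaw":1},{"x":0.836,"y":-0.648,"z":0,"roll":0,"jaw":1},{"x":0.836,"y":-0.648,"z":0,"roll":0,"jaw":1},{"x":0.836,"y":-0.648,"z":0,"roll":0,"jaw":1},{"x":0.836,"y":-0.648,"z":0,"roll":0,"jaw":1},{"x":0.836,"y":-0.648,"z":0,"roll":0,"jaw":1},{"x":0.836,"y":-0.648,"z":0,"roll":0,"jaw":1},{"x":0.836,"y":-0.648,"z":0,"roll":0,"jaw":1},{"x":0.836,"y":-0.648,"z":0,"roll":0,"jaw":1},{"x":0.836,"y":-0.648,"z":0,"roll":0,"jaw":1}]'
```

```text
time: 1.03
eef_pos: [0.3319, -0.3544, 0.2499]
eef_rot: [[0.953, 0.304, -0.0], [0.304, -0.953, -0.0], [-0.0, 0.0, -1.0]]
force: [-0.9, 0.2, 0.5]
gripper_width: -0.0002
finger_force: 0.0
```

```bash
python3 -m creep '[{"x":0.836,"y":-0.648,"z":0,"roll":-0.757,"jaw":1},{"x":0.836,"y":-0.648,"z":0,"roll":-0.757,"jaw":1},{"x":0.836,"y":-0.648,"z":0,"roll":-0.757,"jaw":1},{"x":0.836,"y":-0.648,"z":0,"roll":-0.757,"jaw":1},{"x":0.836,"y":-0.648,"z":0,"roll":-0.757,"jaw":1},{"x":0.836,"y":-0.648,"z":0,"roll":-0.757,"jaw":1},{"x":0.836,"y":-0.648,"z":0,"roll":-0.757,"jaw":1},{"x":0.836,"y":-0.648,"z":0,"roll":-0.757,"jaw":1},{"x":0.836,"y":-0.648,"z":0,"roll":-0.757,"jaw":1},{"x":0.836,"y":-0.648,"z":0,"roll":-0.757,"jaw":1},{"x":0.836,"y":-0.648,"z":0,"roll":-0.757,"jaw":1}]'
```

```text
time: 1.95
eef_pos: [0.4816, -0.1375, 0.2498]
eef_rot: [[0.455, 0.89, -0.0], [0.89, -0.455, -0.0], [-0.0, -0.0, -1.0]]
force: [-0.1, -0.8, 0.2]
gripper_width: 0.0001
finger_force: 0.0
```

```bash
python3 -m creep '[{"x":0,"y":0,"z":0.15,"roll":0,"jaw":1},{"x":0,"y":0,"z":0.3,"roll":0,"jaw":1},{"x":0,"y":0,"z":0.4,"roll":0,"jaw":1},{"x":0,"y":0,"z":0.5,"roll":0,"jaw":1},{"x":0,"y":0,"z":0.58,"roll":0,"jaw":1},{"x":0,"y":0,"z":0.64,"roll":0,"jaw":1},{"x":0,"y":0,"z":0.69,"roll":0,"jaw":1},{"x":0,"y":0,"z":0.73,"roll":0,"jaw":1},{"x":0,"y":0,"z":0.75,"roll":0,"jaw":1},{"x":0,"y":0,"z":0.75,"roll":0,"jaw":1},{"x":0,"y":0,"z":0.75,"roll":0,"jaw":1}]'
python3 - <<'E'
from h import *
s,t=cams.read_camera("scene"),cams.read_camera("top")
cv2.imwrite("pics/s1.png",np.hstack([cv2.resize(s["color"][130:240,140:290,::-1],(400,293)),cv2.resize(t["color"][170:280,230:380,::-1],(400,293))]))
print(telemetry.read_state()["eef_pos"])
E
```

```text
time: 2.87
eef_pos: [0.4823, -0.1363, 0.063]
eef_rot: [[0.453, 0.892, 0.0], [0.892, -0.453, -0.0], [-0.0, 0.001, -1.0]]
force: [0.0, -0.8, 1.0]
gripper_width: -0.0
finger_force: 0.0
[ 0.48273118 -0.13634685  0.06351794]
```

View pics/s1.png

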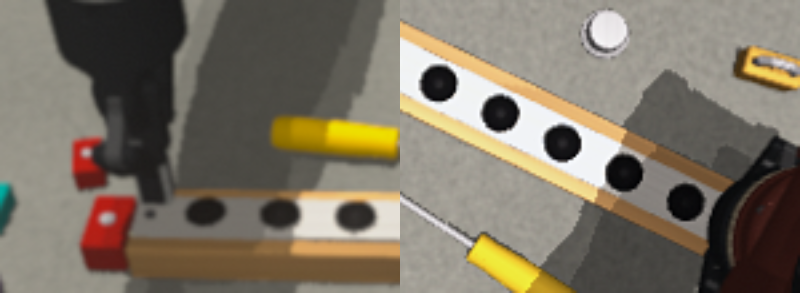

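The tip, at scene ≈(199,204), is over the jamb's red end, short of plug 0, with the screw head just beside it. I'll check the lateral alignment by reprojecting the robot's tip into the scene image, and average the height reading.

```bash
python3 - <<'E'
from h import *
s=cams.read_camera("scene")
def proj(c,p):
    q=np.linalg.inv(c["pose"])@np.append(p,1); x,y=q[0]/-q[2],-q[1]/-q[2]; f=1+c["k1"]*(x*x+y*y)
    K=c["intrinsics"]; return np.round([K[0,0]*x*f+K[0,2],K[1,1]*y*f+K[1,2]],1)
e=np.array([telemetry.read_state()["eef_pos"] for _ in range(3)]);print(e)
r=np.array([.452,.892,0]);l=np.array([.892,-.452,0])
tip=np.array([.4825,-.1363,.044])
for a in(-.011,.011):
  for b in (-.014,.014): print(a,b,proj(s,tip+a*r+b*l))
im=cv2.resize(s["color"][175:225,170:240,::-1],None,fx=11,fy=11,interpolation=cv2.INTER_CUBIC); im=cv2.convertScaleAbs(im,alpha=2)
cv2.imwrite("pics/s2.png",im)
E
```

```text
[[ 0.48273191 -0.13633984  0.06349014]
 [ 0.48273191 -0.13633984  0.06349014]
 [ 0.48273191 -0.13633984  0.06349014]]
-0.011 -0.014 [194.4 198.5]
-0.011 0.014 [191.2 209.4]
0.011 -0.014 [206.5 198.7]
0.011 0.014 [203.6 209.7]
```

View pics/s2.png

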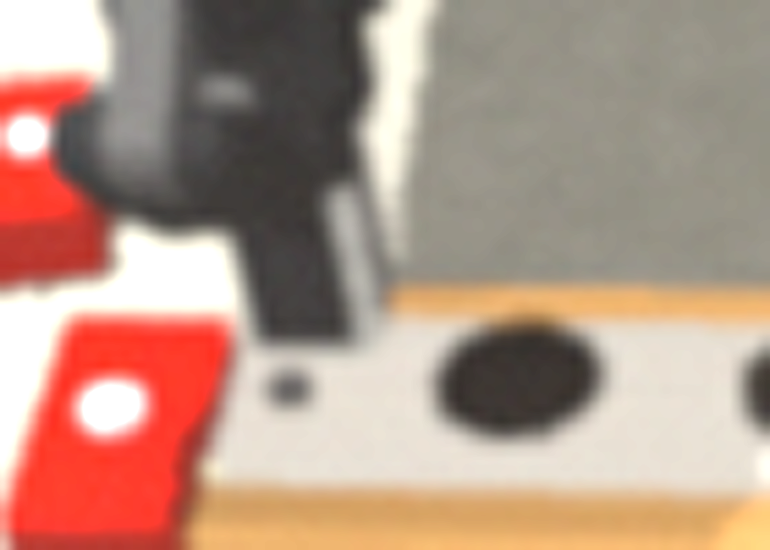

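The tip's near lower edge is at scene ≈(199,206), within about 1 mm laterally of the row line, so I'll shift +1 mm along tool y. Next I lower to a tip height of about 37.5 mm and average the height reading.

```bash
python3 -m creep '[{"x":0,"y":0.002,"z":0.008,"roll":0,"jaw":1},{"x":0,"y":0.004,"z":0.016,"roll":0,"jaw":1},{"x":0,"y":0.004,"z":0.024,"roll":0,"jaw":1},{"x":0,"y":0.004,"z":0.024,"roll":0,"jaw":1},{"x":0,"y":0.004,"z":0.024,"roll":0,"jaw":1}]'
cat > avg.py <<'E'
from h import *
E=[];F=[]
for _ in range(6):
    cams.read_camera("top"); s=telemetry.read_state(); E.append(s["eef_pos"]);F.append(s["force"])
m=np.mean(E,0); d=m[:2]-[.496,-.1088]; print("pos",m.round(4),"std",np.std(E,0).round(5),"F",np.mean(F,0).round(2),"along",round(d@[.452,.892],4),"lat",round(d@[.892,-.452],4),"t",s["time"])
E
python3 avg.py
```

```text
time: 3.43
eef_pos: [0.4829, -0.1363, 0.0563]
eef_rot: [[0.452, 0.892, -0.0], [0.892, -0.452, 0.0], [-0.0, -0.0, -1.0]]
force: [-0.4, 0.3, -0.2]
gripper_width: 0.0001
finger_force: 0.0
pos [ 0.483  -0.1364  0.0565] std [4.e-05 3.e-05 6.e-05] F [ 0.02 -0.04 -0.24] along -0.0305 lat 0.0009 t 3.7333
```

```bash
python3 -m creep '[{"x":0.01,"y":0,"z":0,"roll":0,"jaw":1},{"x":0.02,"y":0,"z":0,"roll":0,"jaw":1},{"x":0.03,"y":0,"z":0,"roll":0,"jaw":1},{"x":0.04,"y":0,"z":0,"roll":0,"jaw":1},{"x":0.05,"y":0,"z":0,"roll":0,"jaw":1},{"x":0.06,"y":0,"z":0,"roll":0,"jaw":1},{"x":0.07,"y":0,"z":0,"roll":0,"jaw":1},{"x":0.08,"y":0,"z":0,"roll":0,"jaw":1},{"x":0.09,"y":0,"z":0,"roll":0,"jaw":1},{"x":0.1,"y":0,"z":0,"roll":0,"jaw":1},{"x":0.11,"y":0,"z":0,"roll":0,"jaw":1},{"x":0.12,"y":0,"z":0,"roll":0,"jaw":1}]'; python3 avg.py
```

```text
time: 4.73
eef_pos: [0.4968, -0.1095, 0.0567]
eef_rot: [[0.452, 0.892, 0.0], [0.892, -0.452, -0.0], [-0.0, 0.0, -1.0]]
force: [-1.7, -2.2, 2.8]
gripper_width: -0.0
finger_force: 1.4
pos [ 0.4969 -0.1093  0.0566] std [4.e-05 6.e-05 3.e-05] F [0.9  0.33 2.67] along -0.0 lat 0.001 t 5.0333
```

```bash
python3 -m creep '[{"x":0,"y":0,"z":0.001,"roll":0,"jaw":1},{"x":0,"y":0,"z":0.001,"roll":0,"jaw":1}]'; python3 avg.py;  python3 -m creep '[{"x":0,"y":0,"z":0.001,"roll":0,"jaw":1},{"x":0,"y":0,"z":0.001,"roll":0,"jaw":1}]'; python3 avg.py
```

```text
time: 5.2
eef_pos: [0.4967, -0.1095, 0.0562]
eef_rot: [[0.452, 0.892, 0.0], [0.892, -0.452, 0.0], [0.0, 0.0, -1.0]]
force: [1.1, 1.2, 3.2]
gripper_width: -0.0001
finger_force: 1.4
pos [ 0.4966 -0.1096  0.0562] std [3.e-05 2.e-05 2.e-05] F [1.77 1.41 2.9 ] along -0.0004 lat 0.0009 t 5.5
time: 5.67
eef_pos: [0.4965, -0.1096, 0.0559]
eef_rot: [[0.452, 0.892, -0.0], [0.892, -0.452, -0.0], [-0.0, -0.0, -1.0]]
force: [1.5, 0.9, 2.9]
gripper_width: -0.0003
finger_force: 1.4
pos [ 0.4965 -0.1097  0.0559] std [1.e-05 1.e-05 2.e-05] F [1.44 1.12 2.47] along -0.0005 lat 0.0009 t 5.9667
```

```bash
python3 -m creep '[{"x":0,"y":0,"z":0.001,"roll":0,"jaw":1},{"x":0,"y":0,"z":0.001,"roll":0,"jaw":1}]'; python3 avg.py
```

```text
time: 6.13
eef_pos: [0.4966, -0.1097, 0.0557]
eef_rot: [[0.452, 0.892, -0.0], [0.892, -0.452, -0.0], [-0.0, -0.0, -1.0]]
force: [1.8, 1.7, 2.5]
gripper_width: 0.0
finger_force: 1.3
pos [ 0.4965 -0.1096  0.0557] std [2.e-05 1.e-05 2.e-05] F [0.97 1.29 3.  ] along -0.0005 lat 0.0009 t 6.4333
```

```bash
python3 -m creep '[{"x":0,"y":0,"z":0.001,"roll":0,"jaw":1},{"x":0,"y":0,"z":0.001,"roll":0,"jaw":1}]'; python3 avg.py
```

```text
time: 6.6
eef_pos: [0.4966, -0.1097, 0.0557]
eef_rot: [[0.452, 0.892, 0.0], [0.892, -0.452, -0.0], [-0.0, 0.0, -1.0]]
force: [-0.0, 2.1, 4.8]
gripper_width: -0.0002
finger_force: 2.2
pos [ 0.4966 -0.1097  0.0556] std [2.e-05 1.e-05 2.e-05] F [0.4  1.31 5.14] along -0.0005 lat 0.0009 t 6.9
```

Plug 0 is home: the height stopped changing and the force rose to 5 N, with the tip at 36.6 mm by the arm's own reading. I'll stay at that height, a touch lower, and slide to plug 1.

```bash
python3 -m creep '[{"x":0.01,"y":0,"z":0.0005,"roll":0,"jaw":1},{"x":0.02,"y":0,"z":0.0005,"roll":0,"jaw":1},{"x":0.03,"y":0,"z":0.0005,"roll":0,"jaw":1},{"x":0.04,"y":0,"z":0.0005,"roll":0,"jaw":1},{"x":0.05,"y":0,"z":0.0005,"roll":0,"jaw":1},{"x":0.06,"y":0,"z":0.0005,"roll":0,"jaw":1},{"x":0.07,"y":0,"z":0.0005,"roll":0,"jaw":1},{"x":0.08,"y":0,"z":0.0005,"roll":0,"jaw":1},{"x":0.09,"y":0,"z":0.0005,"roll":0,"jaw":1},{"x":0.1,"y":0,"z":0.0005,"roll":0,"jaw":1},{"x":0.11,"y":0,"z":0.0005,"roll":0,"jaw":1},{"x":0.12,"y":0,"z":0.0005,"roll":0,"jaw":1},{"x":0.13,"y":0,"z":0.0005,"roll":0,"jaw":1},{"x":0.14,"y":0,"z":0.0005,"roll":0,"jaw":1},{"x":0.15,"y":0,"z":0.0005,"roll":0,"jaw":1},{"x":0.16,"y":0,"z":0.0005,"roll":0,"jaw":1},{"x":0.17,"y":0,"z":0.0005,"roll":0,"jaw":1},{"x":0.18,"y":0,"z":0.0005,"roll":0,"jaw":1},{"x":0.19,"y":0,"z":0.0005,"roll":0,"jaw":1},{"x":0.2,"y":0,"z":0.0005,"roll":0,"jaw":1}]'; python3 avg.py
```

```text
time: 8.57
eef_pos: [0.5195, -0.0651, 0.0557]
eef_rot: [[0.452, 0.892, 0.001], [0.892, -0.452, -0.001], [-0.0, 0.001, -1.0]]
force: [-1.1, -2.5, 3.7]
gripper_width: -0.0001
finger_force: 2.0
pos [ 0.5196 -0.0648  0.0557] std [3.e-05 4.e-05 2.e-05] F [ 0.25 -0.58  4.65] along 0.0499 lat 0.0012 t 8.8667
```

Plug 1 is home, at the same height with 4.7 N. On to plug 2.

```bash
python3 -m creep '[{"x":0.01,"y":0,"z":0,"roll":0,"jaw":1},{"x":0.02,"y":0,"z":0,"roll":0,"jaw":1},{"x":0.03,"y":0,"z":0,"roll":0,"jaw":1},{"x":0.04,"y":0,"z":0,"roll":0,"jaw":1},{"x":0.05,"y":0,"z":0,"roll":0,"jaw":1},{"x":0.06,"y":0,"z":0,"roll":0,"jaw":1},{"x":0.07,"y":0,"z":0,"roll":0,"jaw":1},{"x":0.08,"y":0,"z":0,"roll":0,"jaw":1},{"x":0.09,"y":0,"z":0,"roll":0,"jaw":1},{"x":0.1,"y":0,"z":0,"roll":0,"jaw":1},{"x":0.11,"y":0,"z":0,"roll":0,"jaw":1},{"x":0.12,"y":0,"z":0,"roll":0,"jaw":1},{"x":0.13,"y":0,"z":0,"roll":0,"jaw":1},{"x":0.14,"y":0,"z":0,"roll":0,"jaw":1},{"x":0.15,"y":0,"z":0,"roll":0,"jaw":1},{"x":0.16,"y":0,"z":0,"roll":0,"jaw":1},{"x":0.17,"y":0,"z":0,"roll":0,"jaw":1},{"x":0.18,"y":0,"z":0,"roll":0,"jaw":1},{"x":0.19,"y":0,"z":0,"roll":0,"jaw":1},{"x":0.2,"y":0,"z":0,"roll":0,"jaw":1}]'; python3 avg.py
```

```text
time: 10.53
eef_pos: [0.5421, -0.0205, 0.0557]
eef_rot: [[0.452, 0.892, 0.0], [0.892, -0.452, -0.001], [-0.0, 0.001, -1.0]]
force: [-1.4, -2.7, 5.1]
gripper_width: -0.0
finger_force: 2.0
pos [ 0.5422 -0.0202  0.0557] std [2.e-05 4.e-05 2.e-05] F [ 0.35 -0.3   4.69] along 0.0999 lat 0.0012 t 10.8333
```

```bash
python3 -m creep '[{"x":0.01,"y":0,"z":0,"roll":0,"jaw":1},{"x":0.02,"y":0,"z":0,"roll":0,"jaw":1},{"x":0.03,"y":0,"z":0,"roll":0,"jaw":1},{"x":0.04,"y":0,"z":0,"roll":0,"jaw":1},{"x":0.05,"y":0,"z":0,"roll":0,"jaw":1},{"x":0.06,"y":0,"z":0,"roll":0,"jaw":1},{"x":0.07,"y":0,"z":0,"roll":0,"jaw":1},{"x":0.08,"y":0,"z":0,"roll":0,"jaw":1},{"x":0.09,"y":0,"z":0,"roll":0,"jaw":1},{"x":0.1,"y":0,"z":0,"roll":0,"jaw":1},{"x":0.11,"y":0,"z":0,"roll":0,"jaw":1},{"x":0.12,"y":0,"z":0,"roll":0,"jaw":1},{"x":0.13,"y":0,"z":0,"roll":0,"jaw":1},{"x":0.14,"y":0,"z":0,"roll":0,"jaw":1},{"x":0.15,"y":0,"z":0,"roll":0,"jaw":1},{"x":0.16,"y":0,"z":0,"roll":0,"jaw":1},{"x":0.17,"y":0,"z":0,"roll":0,"jaw":1},{"x":0.18,"y":0,"z":0,"roll":0,"jaw":1},{"x":0.19,"y":0,"z":0,"roll":0,"jaw":1},{"x":0.2,"y":0,"z":0,"roll":0,"jaw":1}]'; python3 avg.py
```

```text
time: 12.5
eef_pos: [0.5647, 0.0241, 0.0557]
eef_rot: [[0.452, 0.892, 0.0], [0.892, -0.452, -0.001], [-0.0, 0.001, -1.0]]
force: [-1.1, -2.8, 4.2]
gripper_width: -0.0003
finger_force: 2.0
pos [0.5649 0.0244 0.0557] std [2.e-05 3.e-05 1.e-05] F [-0.08 -0.99  4.61] along 0.1499 lat 0.0012 t 12.8
```

```bash
python3 -m creep '[{"x":0.01,"y":0,"z":0,"roll":0,"jaw":1},{"x":0.02,"y":0,"z":0,"roll":0,"jaw":1},{"x":0.03,"y":0,"z":0,"roll":0,"jaw":1},{"x":0.04,"y":0,"z":0,"roll":0,"jaw":1},{"x":0.05,"y":0,"z":0,"roll":0,"jaw":1},{"x":0.06,"y":0,"z":0,"roll":0,"jaw":1},{"x":0.07,"y":0,"z":0,"roll":0,"jaw":1},{"x":0.08,"y":0,"z":0,"roll":0,"jaw":1},{"x":0.09,"y":0,"z":0,"roll":0,"jaw":1},{"x":0.1,"y":0,"z":0,"roll":0,"jaw":1},{"x":0.11,"y":0,"z":0,"roll":0,"jaw":1},{"x":0.12,"y":0,"z":0,"roll":0,"jaw":1},{"x":0.13,"y":0,"z":0,"roll":0,"jaw":1},{"x":0.14,"y":0,"z":0,"roll":0,"jaw":1},{"x":0.15,"y":0,"z":0,"roll":0,"jaw":1},{"x":0.16,"y":0,"z":0,"roll":0,"jaw":1},{"x":0.17,"y":0,"z":0,"roll":0,"jaw":1},{"x":0.18,"y":0,"z":0,"roll":0,"jaw":1},{"x":0.19,"y":0,"z":0,"roll":0,"jaw":1},{"x":0.204,"y":0,"z":0,"roll":0,"jaw":1},{"x":0.204,"y":0,"z":0,"roll":0,"jaw":1}]' || true; python3 avg.py
```

```text
pos [0.5648 0.0243 0.0557] std [1.e-05 2.e-05 1.e-05] F [1.16 0.62 5.45] along 0.1498 lat 0.0012 t 13.1validation failed for argument at $...
```

That call had 21 rows and was refused, so I'm sending it again with 20.

```bash
python3 -m creep '[{"x":0.01,"y":0,"z":0,"roll":0,"jaw":1},{"x":0.02,"y":0,"z":0,"roll":0,"jaw":1},{"x":0.03,"y":0,"z":0,"roll":0,"jaw":1},{"x":0.04,"y":0,"z":0,"roll":0,"jaw":1},{"x":0.05,"y":0,"z":0,"roll":0,"jaw":1},{"x":0.06,"y":0,"z":0,"roll":0,"jaw":1},{"x":0.07,"y":0,"z":0,"roll":0,"jaw":1},{"x":0.08,"y":0,"z":0,"roll":0,"jaw":1},{"x":0.09,"y":0,"z":0,"roll":0,"jaw":1},{"x":0.1,"y":0,"z":0,"roll":0,"jaw":1},{"x":0.11,"y":0,"z":0,"roll":0,"jaw":1},{"x":0.12,"y":0,"z":0,"roll":0,"jaw":1},{"x":0.13,"y":0,"z":0,"roll":0,"jaw":1},{"x":0.14,"y":0,"z":0,"roll":0,"jaw":1},{"x":0.15,"y":0,"z":0,"roll":0,"jaw":1},{"x":0.16,"y":0,"z":0,"roll":0,"jaw":1},{"x":0.17,"y":0,"z":0,"roll":0,"jaw":1},{"x":0.18,"y":0,"z":0,"roll":0,"jaw":1},{"x":0.19,"y":0,"z":0,"roll":0,"jaw":1},{"x":0.202,"y":0,"z":0,"roll":0,"jaw":1}]'; python3 avg.py
```

```text
time: 14.77
eef_pos: [0.5876, 0.0691, 0.0557]
eef_rot: [[0.452, 0.892, 0.0], [0.892, -0.452, -0.001], [-0.0, 0.001, -1.0]]
force: [-1.9, -3.1, 4.3]
gripper_width: 0.0001
finger_force: 2.0
pos [0.5877 0.0695 0.0557] std [3.e-05 5.e-05 2.e-05] F [ 0.27 -0.24  4.2 ] along 0.2005 lat 0.0012 t 15.0667
```

Plug 4 bottomed at the same height and force. I'll lift straight up and check.

```bash
python3 -m creep '[{"x":0,"y":0,"z":-0.01,"roll":0,"jaw":1},{"x":0,"y":0,"z":-0.04,"roll":0,"jaw":1},{"x":0,"y":0,"z":-0.1,"roll":0,"jaw":1},{"x":0,"y":0,"z":-0.2,"roll":0,"jaw":1},{"x":0,"y":0,"z":-0.3,"roll":0,"jaw":1},{"x":0,"y":0,"z":-0.4,"roll":0,"jaw":1},{"x":0,"y":0,"z":-0.5,"roll":0,"jaw":1},{"x":0,"y":0,"z":-0.6,"roll":0,"jaw":1},{"x":0,"y":0,"z":-0.7,"roll":0,"jaw":1},{"x":0,"y":0,"z":-0.75,"roll":0,"jaw":1},{"x":0,"y":0,"z":-0.75,"roll":0,"jaw":1},{"x":0,"y":0,"z":-0.75,"roll":0,"jaw":1}]'
python3 - <<'E'
from h import *
s,t=cams.read_camera("scene"),cams.read_camera("top")
print([(np.round(p,1).tolist(),int(a)) for p,a in caps(s,(195,195,350,222))])
cv2.imwrite("pics/s3.png",cv2.resize(s["color"][170:300,160:390,::-1],None,fx=3.4,fy=3.4,interpolation=cv2.INTER_CUBIC))
E
```

```text
time: 16.07
eef_pos: [0.5874, 0.0692, 0.2426]
eef_rot: [[0.452, 0.892, 0.0], [0.892, -0.452, -0.0], [0.0, 0.0, -1.0]]
force: [-0.3, -0.1, -0.3]
gripper_width: -0.0
finger_force: 0.0
[([218.6, 210.7], 78), ([246.4, 211.4], 78), ([274.7, 211.8], 79), ([303.0, 212.4], 82), ([331.3, 212.8], 112)]
```

View pics/s3.png

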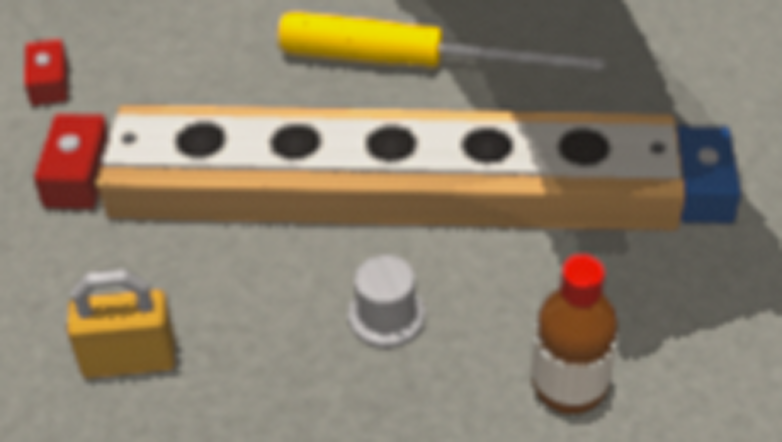

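The picture shows all five domes flat on the strip. Each is 1.2–1.4 px lower in the scene view, which is about what 4 mm of travel should give. The jamb is flat between its stops, having taken up the roughly 3 mm gap towards the blue one, and the other objects look where they were.

```bash
python3 -c "from workcell import job_done; print(job_done())"
```

```text
the job is handed in; nothing more can be done
None
```

All five plugs were pressed home in one low pass from the red stop, at about 5 N each time I checked; the jamb slid about 3 mm to the blue stop, the other objects look unmoved, and the job is handed in.

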